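Turn the collecting cup over and put the polished handle in it

TASK

The eight-sided steel cup stands mouth-down on the bench: turn it over and stand it mouth-up, wholly on the round felt disc, and let go of it. Then lower the brass handle gently into it, round knob first, and leave it there without ever dropping it or letting it fall over; leave the other things on the bench where they are.

Things in the scene. Friction and masses are not known exactly. Their poses are not given: they have to be found in the camera images.
- cup: Eight-sided straight steel cup, 62 mm across flats, 80 mm high, walls 3 mm, base 4 mm thick (inside 56 mm across flats, 76 mm deep), 0.2 kg, on the bench. Origin: centre of the mouth's edge; z runs from the mouth to the closed base (up at the start, when mouth-down); base's outer face at z = 80 mm. Flats face its x and y axes and every 45 degrees between; on its side it rests on a flat.
- felt: Round cream-coloured felt polishing disc lying flat on the bench, fixed, 160 mm across, 10 mm thick. Origin: centre of its underside; z up.
- handle: Brass lever handle standing upright on the bench: a round knob 40 mm across at the bottom (widest 18 mm up, flat foot 24 mm across), above 46 mm a straight round rod 12 mm thick, up to its top at 120 mm; about 0.12 kg. Origin: centre of the foot; z runs from the foot up the rod.
- bar: Bystander: reddish-brown bar of polishing compound, lying flat, 75 x 35 x 28 mm. Origin: centre of its underside.
- block: Bystander: cork sanding block, lying flat, 75 x 40 x 26 mm. Origin: centre of its underside.
- flap: Bystander: brown abrasive flap disc lying flat, 68 mm across, 18 mm high. Origin: centre of its underside.
- round_cup: Bystander: plain ROUND steel cup standing mouth-up, 72 mm across the rim, 85 mm high. Origin: centre of its underside.
- jar: Bystander: amber glass jar with dark lid, 64 mm across, 85 mm high. Origin: centre of its underside.
- spindle: Bystander: plain straight steel cylinder standing upright, 28 mm across, 85 mm high (no knob). Origin: centre of its underside.
- wrench: Bystander: steel wrench lying flat. Origin: on the tool's underside.
Not all that is in view belongs to the job. What is shaped like the cup but green is not meant. What is shaped like the handle but turquoise is not meant.

How it is judged:
By the outcome, as a careful person would: the job done as asked, in the order asked, and still so for the second after the job is handed in, with the robot touching nothing.
It also fails if it takes over 72 s, if anything falls off the work surface, if the arm or the gripper's body presses on something with over 40 N, if the wrist force passes 120 N, or if a joint passes its speed limit or range.

ROBOT

A 6-joint arm with a two-finger parallel gripper is mounted at the origin on the work surface. World frame = base frame: x ahead of the robot, y to its left, z up, the work surface at z = 0. Lengths are in m, angles in rad, forces in N, time in s.
With the tool pointing down it reaches from about 0.225 to 0.875 m from the base axis. Payload 3.4 kg.
Tool frame: the origin (TCP) lies at the very end of the fingers, on their centre line; the grasp point (between the pads) lies 19 mm behind it; z points along the fingers, y is the line along which they close (so a half turn about z gives the same grasp; the last joint's range is limited). The gripper opens to 85 mm and grips with 20 to 120 N. Pads are 22 mm wide; open, the fingers measure 114 mm over their backs; the gripper's body (76 mm by 85 mm) begins 54 mm behind the grasp point. The pads swing forward as they close: fully open they stand 13 mm farther back than shut.
Start: joints at [1.131, 0.276, 1.505, -0, 1.361, -0.121], TCP at [0.18, 0.546, 0.204] pointing down, gripper open.
Joint ranges: [-2.89, 2.89], [-0.75, 2.08], [0.22, 2.7], [-1.18, 4.32], [0.11, 2.71], [-2.7, 2.7]. Speed limits (rad/s): [2.57, 2.57, 3.14, 3.14, 3.14, 3.14].

INTERFACE

Orientations are given as a 3x3 rotation matrix whose columns are the frame's x, y, z axes.
In Python, from cell import * gives the robot as it stands.
- The arm moves only by the tool move_arm, never from a script. Its argument "deltas" is a list that holds one entry, the list of rows, each a list of 4 numbers: the shift along the world's x, y, z in mm, then the turn about the world's z in rad. In form: [[[tx, ty, tz, roll], ...]]. A call has 1 to 12 rows; each row shifts and turns the commanded pose from where the row before left it; what a row does not reach is not made up. A row lasts 1/12 s, in which the tool goes at most 41.7 mm and 7.16 degrees, less where a joint would pass 70% of its speed; a pose out of reach is approached as far as the arm can. A call is refused whole if a number of a shift passes 41.7 or a number of a turn 0.125, either way. A call with a gripper value outside its range is refused whole. "hand" is the opening, from 0 (shut) to 1 (fully open), set as the call begins (left out, the last holds). The fingers move at their own pace and stop on an object; "newtons" is the grip in N (left out, the last holds). Time passes only in rows, so rows that do not move let the fingers close. It gives the time, the measured TCP pose, the force, the opening and the grip force at its end, in the units of the state.
- get_obs(): the state, without advancing time (a new reading comes with each control period).
- get_image(name): name is "scene" or "top" or "wrist"; returns the picture (420x560x3 uint8, red, green, blue); there is no depth.
- get_calibration(name): a dict with "fx", "fy", "cx", "cy" (pixels), "k1" (the pictures are not rectified: a ray, as slopes to the right and down, at radius r is drawn at 1 + k1 r^2 times it, then the intrinsics apply), "world_from_camera" (4x4, takes a point from camera to world coordinates); the wrist camera has in their place "T_tool_cam" (4x4, takes a point from camera to tool coordinates, whose origin is the TCP and whose axes are the flange's). Camera axes: x right, y down, z forward; pixel columns grow to the right and rows downward; lengths in m; the calibration is good to about 2 mm. A picture is of the moment at which its call begins: read the wrist's pose just before it. get_calibration takes no time and is no camera call.
- sign_off(): hands the job in; it is judged then, once.
The state is a dict: "time": time; "q": joint angles; "dq": joint speeds; "joint_efforts": joint torques, N m; "position": TCP position; "ee_rot": TCP orientation; "wrist_force": force on the tool from outside, world axes, zero at the start; "torque": the same for the moment, N m; "grip_width": finger opening in m; "grasp_force": force on a finger pad.
Only numpy, scipy, OpenCV 4.12 (cv2) and the standard library are available. Lean on these libraries where they do the work, as an engineer would, in place of code of your own. Each camera call takes 0.05 s, during which the arm holds its last target. There are 200 camera calls.

## Working session

There is one attempt and no reset: what is moved stays moved. The work goes in short steps, Python scripts to look and compute and a tool call to move; the robot and the scene stay as the last step left them, time stands still between calls to the robot, and variables do not carry over. Pictures are saved under pics/ and viewed, at most 10 in all, crops included, and the job is handed in when it is done.

Besides the shell and the picture viewer there is one more tool, called after "Call:" as name(argument=value, ...) on one line, values as JSON. move_arm: Moves the arm, as the interface text tells. Its arguments: {"type":"object","properties":{"deltas":{"type":"array","items":{"type":"array","items":{"type":"array","items":{"type":"number"}}}},"hand":{"type":"number"},"newtons":{"type":"number"}},"required":["deltas"]}

```bash
mkdir -p pics
cat > h.py <<'E'
from cell import *
import numpy as np, cv2
def snap(name,f):
    im=get_image(name); cv2.imwrite(f'pics/{f}.png',im[:,:,::-1]); return im
def ray(name,uv,T=None):
    c=get_calibration(name)
    K=np.array([[c['fx'],0,c['cx']],[0,c['fy'],c['cy']],[0,0,1]])
    p=cv2.undistortPoints(np.array(uv,float).reshape(-1,1,2),K,np.array([c['k1'],0,0,0,0.]))[:,0]
    W=np.array(c['world_from_camera']) if T is None else T@np.array(c['T_tool_cam'])
    d=np.c_[p,np.ones(len(p))]@W[:3,:3].T
    return W[:3,3],d
def onz(name,uv,z,T=None):
    o,d=ray(name,uv,T); return o+d*((z-o[2])/d[:,2])[:,None]
def tri(rays):
    A=np.zeros((3,3));b=np.zeros(3)
    for o,d in rays:
        d=d/np.linalg.norm(d);P=np.eye(3)-np.outer(d,d);A+=P;b+=P@o
    x=np.linalg.solve(A,b); r=[np.linalg.norm((np.eye(3)-np.outer(d,d)/(d@d))@(x-o)) for o,d in rays]
    return x,r
def toolT():
    s=get_obs();T=np.eye(4);T[:3,:3]=s['ee_rot'];T[:3,3]=s['position'];return T
E
ls
python3 - <<'E'
from h import *
a=snap('scene','s0');b=snap('top','t0')
print(get_obs())
for n in('scene','top','wrist'):
    c=get_calibration(n);print(n,{k:np.round(v,3).tolist() for k,v in c.items()})
E
```

```text
h.py
pics
{'time': 0.1, 'q': array([ 1.13102188e+00,  2.76543144e-01,  1.50600754e+00, -1.21639784e-05,
        1.36070971e+00, -1.20999293e-01]), 'dq': array([ 0.00164169, -0.00107254, -0.00485048, -0.0004546 ,  0.00082777,
       -0.00021928]), 'joint_efforts': array([ 1.89320781e-03, -4.17703021e+01, -2.46403402e+01,  4.50442440e-04,
        5.87608825e-03,  2.67017623e-05]), 'position': array([0.17999345, 0.54555482, 0.20281936]), 'ee_rot': array([[-9.49620732e-01,  3.13400663e-01, -6.99251979e-04],
       [ 3.13401386e-01,  9.49619544e-01, -1.51411674e-03],
       [ 1.89498154e-04, -1.65698319e-03, -9.99998609e-01]]), 'wrist_force': array([ 1.10779352,  0.33785914, -0.61955478]), 'torque': array([-0.01183164,  0.00926033,  0.03319025]), 'grasp_force': 0.0, 'grip_width': 0.08535286661612684}
scene {'fx': 456.02, 'fy': 456.02, 'cx': 280.678, 'cy': 213.082, 'k1': -0.11, 'world_from_camera': [[0.101, 0.645, -0.757, 1.362], [0.995, -0.082, 0.062, -0.08], [-0.022, -0.76, -0.65, 0.671], [0.0, 0.0, 0.0, 1.0]]}
top {'fx': 531.701, 'fy': 531.701, 'cx': 275.916, 'cy': 204.329, 'k1': -0.035, 'world_from_camera': [[-0.02, -0.997, 0.08, 0.503], [-1.0, 0.019, -0.012, -0.018], [0.011, -0.08, -0.997, 1.206], [0.0, 0.0, 0.0, 1.0]]}
wrist {'fx': 302.243, 'fy': 302.243, 'cx': 281.285, 'cy': 207.149, 'k1': 0.014, 'T_tool_cam': [[0.0, -0.958, -0.285, 0.072], [1.0, 0.0, -0.001, -0.001], [0.001, -0.285, 0.958, -0.17], [0.0, 0.0, 0.0, 1.0]]}
```

View pics/t0.png

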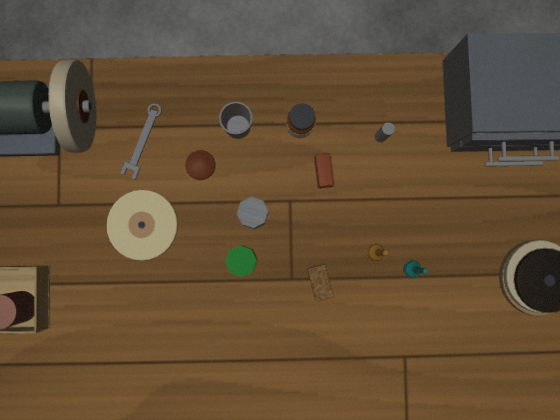

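View pics/s0.png

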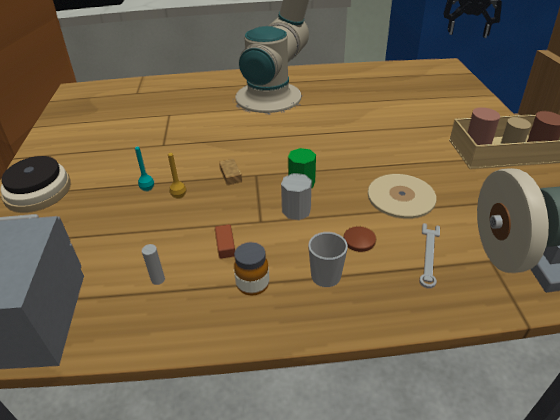

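Run:
```python
from h import *
t=cv2.imread('pics/t0.png');s=cv2.imread('pics/s0.png')
def cr(im,x,y,w,h,W,H): return cv2.resize(im[y:y+h,x:x+w],(W,H),interpolation=cv2.INTER_CUBIC)
A=np.hstack([cr(t,210,185,100,100,400,400),cr(t,350,210,100,100,400,400)])
B=np.hstack([cr(s,260,140,100,50+25,267,200),cr(s,120,140,100,75,267,200),cr(s,355,165,100,75,266,200)])
cv2.imwrite('pics/c0.png',np.vstack([A,B]))
```

```text
(no output)
```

View pics/c0.png

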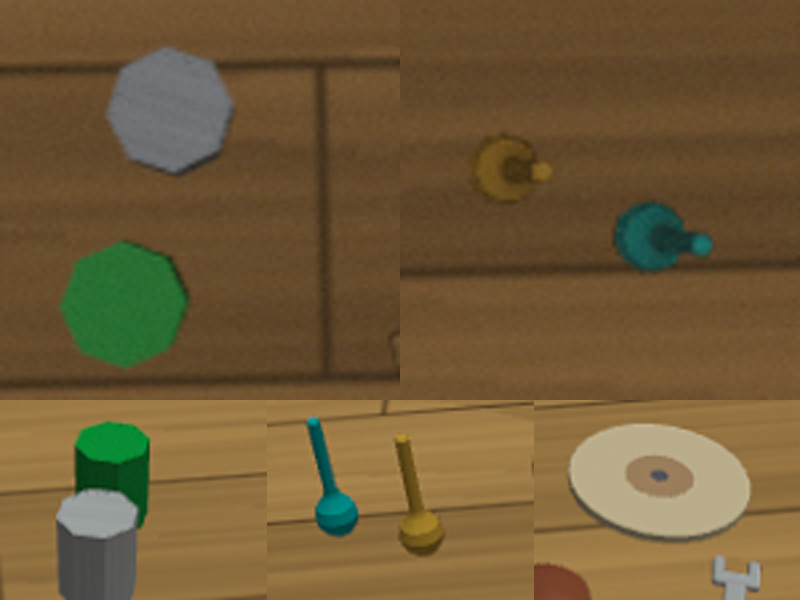

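Run:
```python
from h import *
t=cv2.imread('pics/t0.png');s=cv2.imread('pics/s0.png')
def blob(im,lo,hi,win,mn=30):
    x,y,w,h=win
    m=cv2.inRange(cv2.cvtColor(im,cv2.COLOR_BGR2HSV),lo,hi);z=np.zeros_like(m);z[y:y+h,x:x+w]=m[y:y+h,x:x+w]
    z=cv2.morphologyEx(z,cv2.MORPH_OPEN,np.ones((3,3)))
    c=max(cv2.findContours(z,0,2)[0],key=cv2.contourArea);M=cv2.moments(c)
    return np.array([M['m10']/M['m00'],M['m01']/M['m00']]),c
# cup top face in both views: low saturation
pt,ct=blob(t,(0,0,60),(180,60,255),(225,185,60,55))
g=s[165:225,270:325]; 
ps,cs=blob(s,(0,0,150),(180,40,255),(272,170,50,26))
print('cup px',pt,cv2.boundingRect(ct),ps,cv2.boundingRect(cs))
print('cup tri',tri([(lambda o,d:(o,d[0]))(*ray('top',[pt])),(lambda o,d:(o,d[0]))(*ray('scene',[ps]))]))
P=onz('top',ct[:,0].astype(float),.08)[:,:2]; c=P.mean(0);print('cup@80',onz('top',[pt],.08)[0],cv2.minAreaRect((P*1000).astype(np.float32)))
pf,cf=blob(t,(15,30,140),(40,140,255),(100,185,85,80));P=onz('top',cv2.convexHull(cf)[:,0].astype(float),.01)[:,:2]
print('felt',pf,cv2.minEnclosingCircle((P*1000).astype(np.float32)),onz('top',[pf],.01))
e=cv2.fitEllipse(cf);pf2,cf2=blob(s,(15,10,120),(40,120,255),(360,165,85,55));e2=cv2.fitEllipse(cv2.convexHull(cf2))
print('felt hub check: scene ellipse centre',e2[0],onz('scene',[e2[0]],.01))
# handle rod tip
print('rodtop approx from crops:')
uvt=[[350+545/400*100-100,210+43]];uvs=[[120+403/267*100-100,140+ (440-400)*75/200]]
print(uvt,uvs,tri([(lambda o,d:(o,d[0]))(*ray('top',uvt)),(lambda o,d:(o,d[0]))(*ray('scene',uvs))]))
print('knob',onz('top',[[350+26,210+42]],.018))
```

```text
cup px [252.02992701 212.05839416] (237, 197, 31, 31) [295.97066262 182.22660597] (282, 174, 29, 17)
cup tri (array([0.57721933, 0.01912523, 0.08169984]), [np.float64(0.0005517946389121293), np.float64(0.0005517946389121257)])
cup@80 [0.57727675 0.01863166 0.08      ] ((577.4608154296875, 18.69054412841797), (62.753395080566406, 62.57242965698242), 25.472192764282227)
felt [141.12318937 224.64103935] ((559.0081787109375, 270.9124755859375), 79.09734344482422) [[0.55836454 0.27072946 0.01      ]]
felt hub check: scene ellipse centre (401.93499755859375, 194.5540313720703) [[0.5609752  0.27175701 0.01      ]]
rodtop approx from crops:
[[386.25, 253]] [[170.93632958801498, 155.0]] (array([ 0.48534579, -0.25319941,  0.11707372]), [np.float64(0.002493698287158365), np.float64(0.0024936982871584185)])
knob [[ 0.48660771 -0.25442475  0.018     ]]
```

Call:
move_arm(deltas=[[[20,-26,0,0],[20,-26,0,0],[20,-26,0,0],[20,-26,0,0],[20,-26,0,0],[20,-26,0,0],[20,-26,0,0],[20,-26,0,0],[20,-26,0,0],[20,-26,0,0],[20,-26,0,0],[20,-26,0,0]]], hand=1)

```text
time: 1.1
position: [0.4207, 0.2325, 0.2034]
ee_rot: [[-0.95, 0.313, -0.0], [0.313, 0.95, -0.0], [0.0, -0.0, -1.0]]
wrist_force: [-1.1, -0.4, 0.0]
grip_width: 0.0856
grasp_force: 0.0
```

Call:
move_arm(deltas=[[[20,-27,0,0],[20,-27,0,0],[20,-27,0,0],[20,-27,0,0],[20,-27,0,0],[20,-27,0,0],[20,-27,0,0],[17,-25,0,0],[0,0,0,0],[0,0,0,0]]])

```text
time: 1.93
position: [0.5775, 0.0188, 0.2027]
ee_rot: [[-0.949, 0.316, -0.002], [0.316, 0.949, 0.0], [0.002, -0.0, -1.0]]
wrist_force: [0.1, 0.7, -0.9]
grip_width: 0.0852
grasp_force: 0.0
```

Run:
```python
from h import *
T=toolT();print(T.round(4)); im=snap('wrist','w1')
```

```text
[[-9.488e-01  3.160e-01 -1.800e-03  5.775e-01]
 [ 3.160e-01  9.488e-01  5.000e-04  1.880e-02]
 [ 1.800e-03 -1.000e-04 -1.000e+00  2.027e-01]
 [ 0.000e+00  0.000e+00  0.000e+00  1.000e+00]]
```

View pics/w1.png

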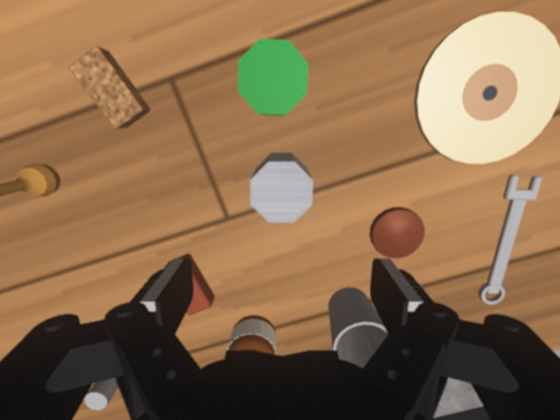

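```bash
cat >> h.py <<'E'
def biggest(im,lo,hi,win):
    x,y,w,h=win;m=cv2.inRange(cv2.cvtColor(im,cv2.COLOR_RGB2HSV),lo,hi);z=np.zeros_like(m);z[y:y+h,x:x+w]=m[y:y+h,x:x+w]
    z=cv2.morphologyEx(z,cv2.MORPH_OPEN,np.ones((3,3)));c=max(cv2.findContours(z,0,2)[0],key=cv2.contourArea);M=cv2.moments(c)
    return np.array([M['m10']/M['m00'],M['m01']/M['m00']]),c
E
python3 - <<'E'
from h import *
T=toolT();im=cv2.imread('pics/w1.png')[:,:,::-1].copy()
print(im[190,282],im[158,282],im[200,230])
p,c=biggest(im,(0,0,125),(180,60,255),(240,145,85,85))
print(p,cv2.boundingRect(c),onz('wrist',[p],.08,T))
P=onz('wrist',cv2.convexHull(c)[:,0].astype(float),.08,T)[:,:2]*1000
print(cv2.minAreaRect(P.astype(np.float32)))
o,d=ray('wrist',[p],T);o2,d2=ray('top',[[252.03,212.06]]);print(tri([(o,d[0]),(o2,d2[0])]))
a=np.degrees(np.arctan2(*(np.diff(cv2.approxPolyDP(P.astype(np.float32).reshape(-1,1,2),4,True)[:,0],axis=0).T[::-1])));print(a%45)
ph,ch=biggest(im,(15,30,120),(40,140,255),(400,0,160,170));Q=onz('wrist',cv2.convexHull(ch)[:,0].astype(float),.01,T)[:,:2]*1000
print('felt',cv2.fitEllipse(Q.astype(np.float32)))
ph,ch=biggest(im,(100,0,0),(140,255,110),(470,75,40,40));print('hub',ph,onz('wrist',[ph],.01,T))
E
```

```text
[184 182 188] [81 75 69] [175 128  85]
[280.97337183 191.3630093 ] (250, 161, 63, 62) [[0.57449033 0.01939425 0.08      ]]
((575.499755859375, 19.064420700073242), (62.3394889831543, 62.36663055419922), 71.6745376586914)
(array([0.57792887, 0.01870275, 0.06601477]), [np.float64(0.00047124070761879043), np.float64(0.0004712407076187072)])
[27.082775 26.15191  26.972889 24.262787 24.710129 24.98207  24.740051]
felt ((577.06640625, 271.2323303222656), (174.09695434570312, 204.13706970214844), 92.70283508300781)
hub [489.79047619  92.5352381 ] [[0.55622793 0.27096368 0.01      ]]
```

The target is the grey eight-sided cup at top px (252,212). The green one at (241,261) is excluded, and the cup at (236,120) is round. The handle is the brass one at (377,252), not the turquoise one at (415,270). The felt is the cream disc at (142,225), and its size fits.

The tool can only yaw. I will tip the cup in the grip against the felt's edge, regrip near the mouth, then stand it up.

Call:
move_arm(deltas=[[[-0.5,0,-28,0],[-0.5,0,-28,0],[0,0,-28,0],[0,0,-28,0],[0,0,-28,0],[0,0,-28,0],[0,0,0,0]]])

```text
time: 2.57
position: [0.5705, 0.022, 0.0308]
ee_rot: [[-0.95, 0.312, -0.012], [0.312, 0.95, 0.001], [0.011, -0.002, -1.0]]
wrist_force: [-1.2, 0.8, -1.0]
grip_width: 0.0852
grasp_force: 0.0
```

Call:
move_arm(deltas=[[[0,0,0,0],[0,0,0,0],[0,0,0,0],[0,0,0,0],[0,0,0,0],[0,0,0,0]]], hand=0, newtons=25)

```text
time: 3.07
position: [0.5776, 0.0202, 0.0375]
ee_rot: [[-0.95, 0.314, 0.004], [0.314, 0.95, 0.0], [-0.003, 0.001, -1.0]]
wrist_force: [-1.0, 0.6, 7.2]
grip_width: 0.0611
grasp_force: 28.7
```

Call:
move_arm(deltas=[[[0,0,20,0],[0,15,20,0],[0,30,0,0],[0,32,0,0],[0,32,0,0],[-10,32,0,0],[-24,32,0,0],[-26,32,0,0],[-26,32,0,0],[-26,30,0,0],[-18,20,0,0],[0,0,0,0]]])

```text
time: 4.07
position: [0.4411, 0.3102, 0.0753]
ee_rot: [[-0.951, 0.31, -0.004], [0.31, 0.951, 0.001], [0.004, -0.0, -1.0]]
wrist_force: [1.0, -0.0, -3.1]
grip_width: 0.0612
grasp_force: 29.6
```

Call:
move_arm(deltas=[[[0,0,0,0],[0,0,-12,0],[0,0,-12,0],[0,0,-8,0],[0,0,0,0],[0,0,0,0]]])

```text
time: 4.57
position: [0.4465, 0.3062, 0.0432]
ee_rot: [[-0.949, 0.315, -0.001], [0.315, 0.949, -0.001], [0.001, -0.001, -1.0]]
wrist_force: [0.8, -0.3, -3.5]
grip_width: 0.0613
grasp_force: 29.6
```

Run:
```python
from h import *
s=get_obs();print(s['time'],s['position'],s['wrist_force'],s['grip_width'])
im=snap('scene','s1')
cv2.imwrite('pics/s1c.png',cv2.resize(im[90:250,300:500,::-1],(800,600+40))[:600])
```

```text
4.5667 [0.4465445  0.30621767 0.04318596] [ 0.82336498 -0.2779002  -3.50971565] 0.061347295382592454
```

View pics/s1c.png

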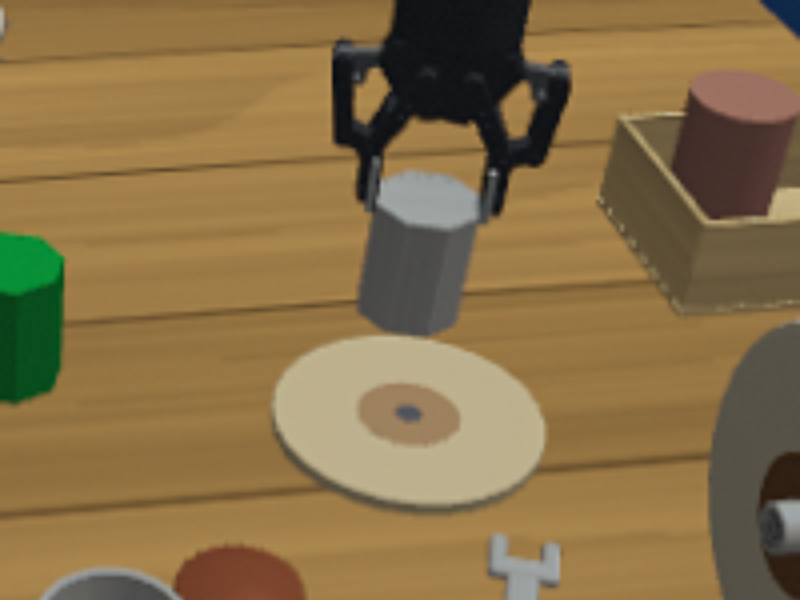

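Scene crop: the cup hangs in the grip near its base end, about (420,255) in the crop, with its mouth just short of the felt's rim at (400,340). I now lower it and push against the felt edge to tip it.

Call:
move_arm(deltas=[[[0,0,-5,0],[3.3,-1.1,0,0],[3.3,-1.1,0,0],[0,0,0,0],[4.6,-1.5,2,0],[4.6,-1.5,2,0],[4.6,-1.5,1.5,0],[4.8,-1.6,1,0],[4.8,-1.6,0.5,0],[5,-1.7,0,0],[0,0,0,0]]], newtons=20)

```text
time: 5.53
position: [0.4826, 0.2948, 0.046]
ee_rot: [[-0.95, 0.314, 0.001], [0.314, 0.95, -0.001], [-0.001, -0.0, -1.0]]
wrist_force: [-3.6, -0.8, 0.8]
grip_width: 0.061
grasp_force: 28.2
```

Run:
```python
from h import *
s=get_obs();print(s['time'],s['position'],s['wrist_force'],s['torque'],s['grip_width'])
im=snap('scene','s2')
cv2.imwrite('pics/s2c.png',cv2.resize(im[90:240,300:500,::-1],(800,600)))
```

```text
5.5333 [0.48263236 0.29478399 0.04598462] [-3.63818899 -0.83000369  0.83490574] [-0.19268428  0.78688633 -0.00734132] 0.06100549494535727
```

View pics/s2c.png

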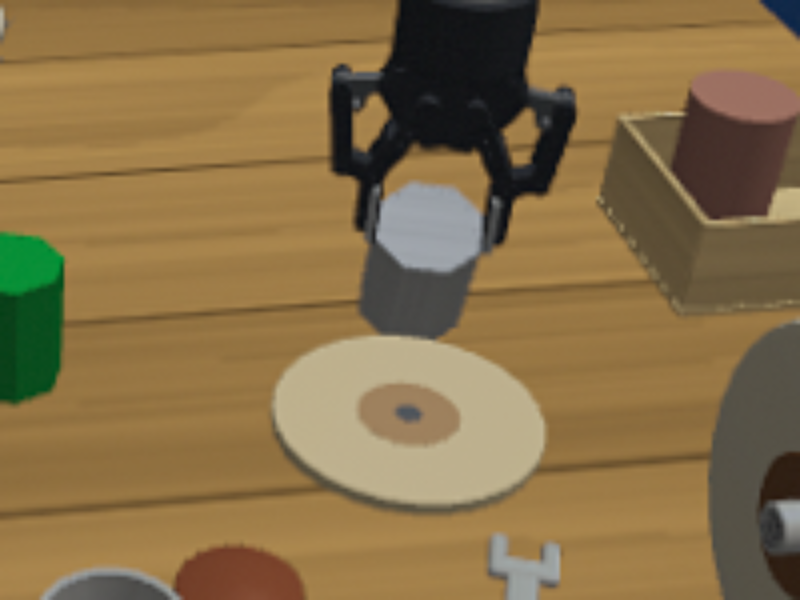

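Tipped about 30° against the felt edge, as planned; continuing the arc.

Call:
move_arm(deltas=[[[5,-1.7,0,0],[5,-1.7,0,0],[5,-1.7,-1,0],[5,-1.7,-1,0],[5,-1.6,-2,0],[4,-1.4,-2,0],[4,-1.3,-3,0],[4,-1.3,-3,0],[4,-1.3,-3,0],[4,-1.3,-4,0],[4,-1.3,-3,0],[0,0,0,0]]])

```text
time: 6.58
position: [0.5318, 0.2791, 0.0232]
ee_rot: [[-0.949, 0.314, 0.002], [0.314, 0.949, 0.001], [-0.001, 0.001, -1.0]]
wrist_force: [0.9, 0.0, 3.3]
grip_width: 0.0613
grasp_force: 26.0
```

Run:
```python
from h import *
s=get_obs();print(s['time'],s['position'],s['wrist_force'],s['torque'],s['grip_width'])
im=snap('scene','s3')
cv2.imwrite('pics/s3c.png',cv2.resize(im[90:240,300:500,::-1],(800,600)))
```

```text
6.5833 [0.5318049  0.27912303 0.0231758 ] [0.94986191 0.03561798 3.32668245] [ 0.16864695  0.13860915 -0.00523632] 0.06128027689811997
```

View pics/s3c.png

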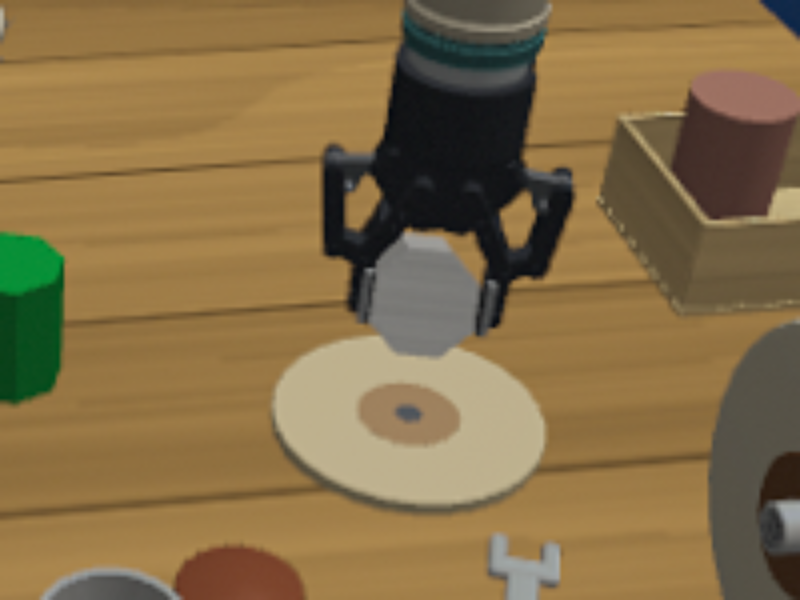

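The cup is about 70° over, with its base face toward the camera at crop (425,295) and its mouth on the felt rim. I lower it the rest of the way while watching the force.

Call:
move_arm(deltas=[[[3,-1,-2,0],[3,-1,-2,0],[2,-0.7,-2,0],[0,0,-1.5,0],[0,0,0,0],[0,0,0,0]]])

```text
time: 7.13
position: [0.5387, 0.2763, 0.0162]
ee_rot: [[-0.95, 0.313, 0.001], [0.313, 0.95, -0.0], [-0.001, 0.0, -1.0]]
wrist_force: [2.1, 0.2, 2.6]
grip_width: 0.061
grasp_force: 26.0
```

Call:
move_arm(deltas=[[[0,0,-1,0],[0,0,-1,0],[0,0,-1,0],[0,0,0,0]]])

```text
time: 7.47
position: [0.5388, 0.2765, 0.0134]
ee_rot: [[-0.95, 0.313, 0.001], [0.313, 0.95, 0.0], [-0.001, 0.001, -1.0]]
wrist_force: [1.3, -1.0, 4.3]
grip_width: 0.0614
grasp_force: 26.5
```

Call:
move_arm(deltas=[[[0,0,-1,0],[0,0,-1,0],[0,0,-1,0],[0,0,0,0]]])

```text
time: 7.8
position: [0.5389, 0.2765, 0.0104]
ee_rot: [[-0.95, 0.313, 0.001], [0.313, 0.95, 0.0], [-0.001, 0.001, -1.0]]
wrist_force: [2.1, -0.4, 4.9]
grip_width: 0.0609
grasp_force: 26.8
```

Run:
```python
from h import *
T=toolT();print(T[:3,3],get_obs()['wrist_force'])
im=snap('scene','s4');w=snap('wrist','w4');t=snap('top','t4')
cv2.imwrite('pics/m4.png',np.hstack([cv2.resize(im[100:200,340:460,::-1],(400,333)),cv2.resize(w[60:393,80:480,::-1],(400,333))]))
```

```text
[0.53893031 0.27650452 0.01039666] [ 2.13734165 -0.40608943  4.92276203]
```

View pics/m4.png

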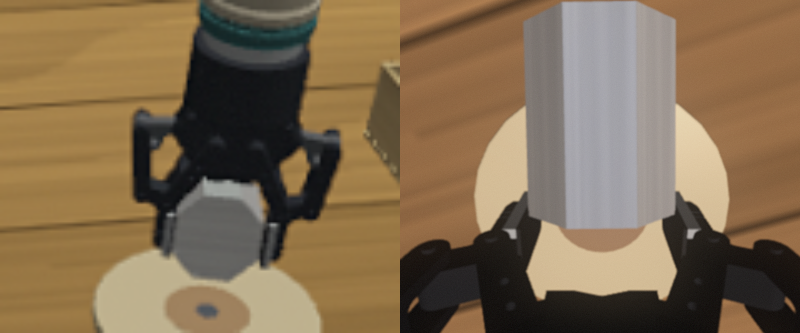

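Run:
```python
from h import *
T=toolT()
o,d=ray('wrist',[[282,288.5],[281,61.5]],T);o2,d2=ray('scene',[[410.2,154.5]])
b,r=tri([(o,d[0]),(o2,d2[0])]);print(b,r)
for z in (.06,.065,.07,.075,.08):
    bb=onz('wrist',[[282,288.5]],z,T)[0]
    for s in np.roots([d[1]@d[1],2*d[1]@(o-bb),(o-bb)@(o-bb)-.0064]):
        if np.isreal(s): m=o+s.real*d[1];print(z,'base',bb.round(4),'mouth',m.round(4),'tilt',np.degrees(np.arcsin((m[2]-bb[2])/.08)).round(1))
```

```text
[0.52138666 0.28634687 0.0950861 ] [np.float64(0.004413760818184786), np.float64(0.00441376081818476)]
0.08 base [0.5285 0.2794 0.08  ] mouth [0.453  0.3039 0.0698] tilt -7.4
0.08 base [0.5285 0.2794 0.08  ] mouth [0.4598 0.3018 0.1144] tilt 25.4
```

Call:
move_arm(deltas=[[[0,0,-1,0],[0,0,-1,0],[0,0,-1,0],[0,0,-1,0],[0,0,0,0],[0,0,0,0]]])

```text
time: 8.45
position: [0.5393, 0.2765, 0.0066]
ee_rot: [[-0.95, 0.313, 0.002], [0.313, 0.95, 0.0], [-0.002, 0.001, -1.0]]
wrist_force: [2.7, -1.1, 6.5]
grip_width: 0.0613
grasp_force: 27.4
```

Call:
move_arm(deltas=[[[0,0,0,0],[0,0,0,0],[0,0,0,0],[0,0,0,0],[0,0,10,0],[0,0,20,0],[0,0,30,0],[0,0,35,0],[0,0,35,0],[0,0,0,0],[0,0,0,0]]], hand=1)

```text
time: 9.37
position: [0.5398, 0.2772, 0.1395]
ee_rot: [[-0.95, 0.313, 0.006], [0.313, 0.95, 0.002], [-0.005, 0.004, -1.0]]
wrist_force: [0.3, -0.4, -0.2]
grip_width: 0.0853
grasp_force: 0.0
```

Run:
```python
from h import *
T=toolT();print(get_obs()['time'],T[:3,3])
w=snap('wrist','w5');im=snap('scene','s5')
cv2.imwrite('pics/m5.png',np.hstack([cv2.resize(im[140:240,340:460,::-1],(400,333)),cv2.resize(w[60:393,80:480,::-1],(400,333))]))
```

```text
9.3667 [0.53982645 0.27716512 0.13946553]
```

View pics/m5.png

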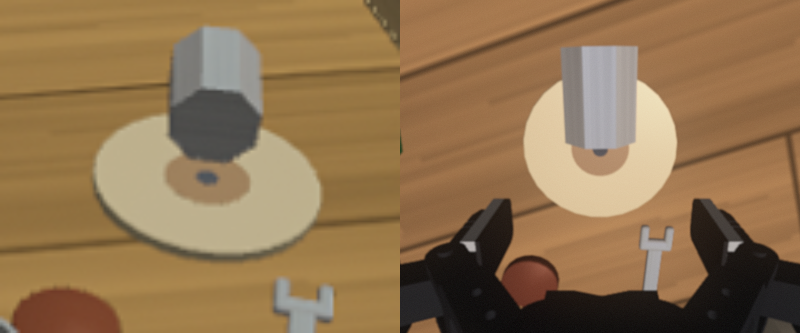

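Run:
```python
from h import *
T=toolT()
w=cv2.imread('pics/w5.png')[:,:,::-1].copy()
o,d=ray('wrist',[[281.5,208.5],[280,106]],T);o2,d2=ray('scene',[[407.8,167]])
print('base',tri([(o,d[0]),(o2,d2[0])]))
A=onz('wrist',[[281.5,208.5],[280,106]],.072,T);print(A,np.linalg.norm(A[0]-A[1]),np.degrees(np.arctan2(*(A[0]-A[1])[1::-1])))
print('hub',onz('wrist',[[281,212]],.01,T))
p,c=biggest(w,(0,0,100),(180,45,255),(230,95,100,125))
r=cv2.boundingRect(c);P=onz('wrist',[[x+.5,155] for x in (r[0],r[0]+r[2])],.041,T);print(r,P,np.linalg.norm(P[0]-P[1]))
```

```text
base (array([0.53719949, 0.27966648, 0.07183726]), [np.float64(0.003939463344204933), np.float64(0.003939463344204799)])
[[0.53559354 0.27606302 0.072     ]
 [0.46073052 0.29958152 0.072     ]] 0.07847031928804957 -17.440306981530227
hub [[0.55672214 0.26849285 0.01      ]]
(241, 106, 76, 104) [[0.48747294 0.25529428 0.041     ]
 [0.50814141 0.31800364 0.041     ]] 0.06602763408580455
```

The cup lies flat on the felt, base at about (0.5375, 0.277) and mouth at (0.462, 0.301). The top flat is at 72 mm, as expected (10 + 62). I regrip near the mouth.

Call:
move_arm(deltas=[[[-26,8,0,0],[-26,8,0,0],[0,0,-15,0],[0,0,-25,0],[0,0,-25,0],[0,0,-25,0],[0,0,-20,0],[0,0,-11,0],[0,0,0,0],[0,0,0,0]]])

```text
time: 10.3
position: [0.4847, 0.2918, 0.0134]
ee_rot: [[-0.95, 0.313, -0.004], [0.313, 0.95, -0.002], [0.003, -0.003, -1.0]]
wrist_force: [0.0, 0.1, 0.7]
grip_width: 0.0855
grasp_force: 0.0
```

Call:
move_arm(deltas=[[[0,0,0,0],[0,0,0,0],[0,0,0,0],[0,0,0,0],[0,0,0,0],[0,0,0,0]]], hand=0, newtons=20)

```text
time: 10.8
position: [0.4869, 0.2929, 0.0161]
ee_rot: [[-0.95, 0.313, 0.002], [0.313, 0.95, 0.001], [-0.001, 0.002, -1.0]]
wrist_force: [-0.2, 0.8, 5.2]
grip_width: 0.0614
grasp_force: 22.6
```

Call:
move_arm(deltas=[[[0,0,12,0],[0,0,13,0],[-15,5,0,0],[-16,5.5,0,0],[-16,5,0,0],[-15,5,0,0],[0,0,0,0],[0,0,-12,0],[0,0,-12,0],[0,0,-8,0],[0,0,0,0],[0,0,0,0]]])

```text
time: 11.8
position: [0.4237, 0.3129, 0.0077]
ee_rot: [[-0.95, 0.313, -0.001], [0.313, 0.95, -0.001], [0.001, -0.001, -1.0]]
wrist_force: [0.5, 0.0, -3.0]
grip_width: 0.0614
grasp_force: 23.1
```

Call:
move_arm(deltas=[[[2,-0.7,0,0],[2,-0.7,0,0],[2,-0.7,0,0],[0,0,0,0]]])

```text
time: 12.13
position: [0.43, 0.311, 0.0084]
ee_rot: [[-0.949, 0.314, -0.001], [0.314, 0.949, 0.001], [0.001, 0.0, -1.0]]
wrist_force: [-2.1, 2.0, -1.5]
grip_width: 0.0611
grasp_force: 23.3
```

Call:
move_arm(deltas=[[[1,-0.3,0,0],[1,-0.3,0,0],[1,-0.3,0,0],[0,0,0,0]]])

```text
time: 12.47
position: [0.4303, 0.3106, 0.0082]
ee_rot: [[-0.949, 0.315, -0.005], [0.315, 0.949, 0.001], [0.005, -0.001, -1.0]]
wrist_force: [-7.7, 3.9, 1.5]
grip_width: 0.0616
grasp_force: 23.7
```

Call:
move_arm(deltas=[[[1.9,-0.6,2.8,0],[1.9,-0.6,2.8,0],[1.9,-0.6,2.8,0],[1.9,-0.7,2.8,0],[2.6,-0.8,2.4,0],[2.6,-0.8,2.4,0],[2.6,-0.9,2.3,0],[2.6,-0.9,2.3,0],[0,0,0,0]]])

```text
time: 13.22
position: [0.4524, 0.3038, 0.0293]
ee_rot: [[-0.949, 0.314, 0.001], [0.314, 0.949, 0.0], [-0.001, 0.001, -1.0]]
wrist_force: [-1.7, -0.4, -2.4]
grip_width: 0.0612
grasp_force: 22.3
```

Run:
```python
from h import *
T=toolT();s=get_obs();print(s['time'],T[:3,3],s['wrist_force'],s['torque'])
w=snap('wrist','w6');im=snap('scene','s6')
cv2.imwrite('pics/m6.png',np.hstack([cv2.resize(im[90:190,340:460,::-1],(400,333)),cv2.resize(w[60:393,80:480,::-1],(400,333))]))
```

```text
13.2167 [0.45236174 0.30384255 0.02927791] [-1.71586015 -0.35070192 -2.40790292] [-0.0059011   0.36753561  0.05835654]
```

View pics/m6.png

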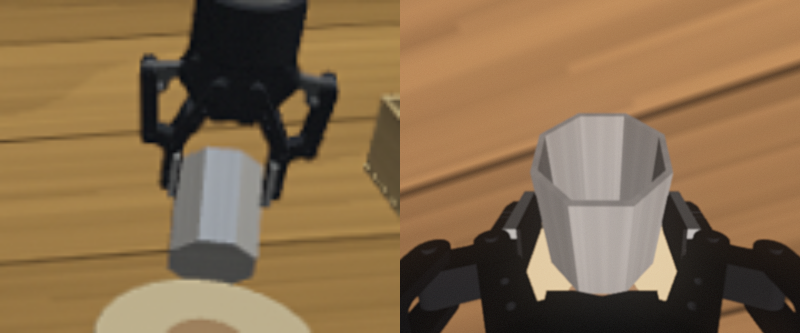

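The mouth is rising: the wrist view shows the open rim at crop (600,160), about 35–40° up, with the base still at the felt's edge. Continuing the arc.

Call:
move_arm(deltas=[[[3.4,-1.1,1.7,0],[3.4,-1.1,1.7,0],[3.4,-1.1,1.5,0],[3.4,-1.1,1.2,0],[3.4,-1.2,0.8,0],[3.4,-1.2,0.6,0],[3.5,-1.2,0.3,0],[3.5,-1.2,0,0],[3.5,-1.2,-0.3,0],[3.5,-1.2,-0.5,0],[0,0,0,0]]])

```text
time: 14.23
position: [0.4886, 0.2921, 0.038]
ee_rot: [[-0.95, 0.313, 0.005], [0.313, 0.95, 0.0], [-0.005, 0.002, -1.0]]
wrist_force: [-1.8, -2.3, 12.0]
grip_width: 0.0608
grasp_force: 21.9
```

```bash
cat > rim.py <<'E'
from h import *
def rim(f):
    T=toolT();s=get_obs();print(s['time'],T[:3,3].round(4),s['wrist_force'].round(1))
    w=snap('wrist',f)
    m=cv2.inRange(cv2.cvtColor(w,cv2.COLOR_RGB2HSV),(0,0,70),(180,50,255));z=np.zeros_like(m);z[90:352,205:360]=m[90:352,205:360]
    c=max(cv2.findContours(z,0,2)[0],key=cv2.contourArea);h=cv2.convexHull(c)[:,0]
    print(cv2.boundingRect(c));print(cv2.approxPolyDP(h.reshape(-1,1,2),4,True)[:,0].tolist())
E
python3 -c "
from rim import *
rim('w7')"
```

```text
14.2333 [0.4886 0.2921 0.038 ] [-1.8 -2.3 12. ]
(205, 157, 155, 146)
[[309, 157], [353, 196], [359, 271], [314, 302], [249, 302], [205, 268], [210, 195], [254, 157]]
```

```bash
cat >> rim.py <<'E'
def tilt(ft,fb):  # far & near edges' pixel ends: point pairs; depth from 25.7 mm edge length
    T=toolT();out=[]
    for e in (ft,fb):
        o,d=ray('wrist',e,T);k=.02568/np.linalg.norm(d[0]-d[1]);out.append(o+k*d.mean(0))
    v=out[0]-out[1];print(np.array(out).round(4),np.linalg.norm(v),np.degrees(np.arctan2(v[2],np.linalg.norm(v[:2]))))
    # same with known span 62 mm: bottom depth fixed by middle ones
E
python3 - <<'E'
from rim import *
tilt([[254,157],[309.5,157]],[[249,302],[314.5,302]])
w=cv2.imread('pics/w7.png')[:,:,::-1]
m=cv2.inRange(cv2.cvtColor(w.copy(),cv2.COLOR_RGB2HSV),(0,0,70),(180,50,255))
for v in range(190,285,10):
    r=np.flatnonzero(m[v,150:420])+150;print(v,r.min(),r.max(),len(r))
E
```

```text
[[0.4361 0.3087 0.0669]
 [0.4851 0.2925 0.1047]] 0.06401746785639251 -36.207203115947095
190 216 347 132
200 210 353 144
210 209 354 146
220 208 355 148
230 207 355 149
240 207 356 150
250 205 357 153
260 201 362 162
270 194 369 151
280 188 374 131
```

Call:
move_arm(deltas=[[[3,-1,0,0],[3,-1,0,0],[3,-1,0,0],[3,-1,0,0],[3,-1,-0.5,0],[3,-1,-0.5,0],[0,0,0,0]]])

```text
time: 14.87
position: [0.506, 0.2864, 0.0355]
ee_rot: [[-0.95, 0.314, 0.004], [0.314, 0.95, 0.001], [-0.003, 0.002, -1.0]]
wrist_force: [-0.3, -1.0, 6.8]
grip_width: 0.0612
grasp_force: 22.3
```

```bash
python3 -c "
from rim import *
rim('w8')"
```

```text
14.8667 [0.506  0.2864 0.0355] [-0.3 -1.   6.8]
(205, 160, 155, 156)
[[313, 160], [358, 204], [359, 271], [311, 315], [248, 314], [205, 271], [205, 204], [250, 160]]
```

Run:
```python
from rim import *
tilt([[250,160],[313.5,160]],[[248,314.5],[313,314.5]])
w=cv2.imread('pics/w8.png')[:,:,::-1]
m=cv2.inRange(cv2.cvtColor(w.copy(),cv2.COLOR_RGB2HSV),(0,0,70),(180,50,255))
for v in list(range(160,330,12)):
    r=np.flatnonzero(m[v,150:420])+150;print(v,r.min(),r.max(),len(r))
```

```text
[[0.4525 0.3033 0.0826]
 [0.5075 0.2846 0.1028]] 0.061538609436224766 -19.215009641495335
160 250 313 64
172 237 326 90
184 225 338 114
196 213 350 138
208 204 358 155
220 204 359 156
232 204 359 156
244 204 359 156
256 202 360 159
268 195 368 173
280 188 374 158
292 187 376 132
304 239 324 86Traceback (most recent call last):
  File "<stdin>", line 6, in <module>
    return umr_minimum(a, axis, None, out, keepdims, initial, where)
ValueError: zero-size array to reduction operation minimum which has no identity
```

Call:
move_arm(deltas=[[[3,-1,-0.5,0],[3,-1,-0.7,0],[3,-1,-1,0],[3,-1,-1.3,0],[3,-1,-1.5,0],[3,-1,-2,0],[0,0,-1,0],[0,0,0,0]]])

```text
time: 15.58
position: [0.5244, 0.2805, 0.0278]
ee_rot: [[-0.95, 0.313, 0.005], [0.313, 0.95, 0.001], [-0.004, 0.002, -1.0]]
wrist_force: [1.7, -1.1, 8.8]
grip_width: 0.0612
grasp_force: 25.3
```

```bash
python3 -c "
from rim import *
rim('w9')
w=cv2.imread('pics/w9.png')
m=cv2.inRange(cv2.cvtColor(w,cv2.COLOR_BGR2HSV),(0,0,70),(180,50,255))
for v in list(range(150,345,8)):
    r=np.flatnonzero(m[v,150:420])+150
    if len(r): print(v,r.min(),r.max(),len(r),end=' | ')
"
```

```text
15.5833 [0.5244 0.2805 0.0278] [ 1.7 -1.1  8.8]
(205, 155, 155, 167)
[[301, 155], [359, 213], [359, 281], [311, 321], [249, 320], [205, 283], [205, 211], [262, 155]]
158 258 304 47 | 166 251 312 62 | 174 241 327 85 | 182 234 343 107 | 190 226 355 126 | 198 218 344 127 | 206 210 353 144 | 214 202 360 159 | 222 199 364 166 | 230 200 363 164 | 238 200 362 163 | 246 201 362 162 | 254 201 361 161 | 262 198 364 167 | 270 194 369 172 | 278 189 374 182 | 286 185 378 169 | 294 189 374 146 | 302 228 334 107 | 310 238 325 88 | 318 247 316 70 |
```

Run:
```python
from rim import *
w=cv2.cvtColor(cv2.imread('pics/w9.png'),cv2.COLOR_BGR2GRAY)
col=w[:,276:288].mean(1).round().astype(int)
print([(v,col[v]) for v in range(140,340,3)])
T=toolT()
for e in ([[248,320.5],[313.5,320.5]],[[247,318],[316,318]]):
    o,d=ray('wrist',e,T);k=.02568/np.linalg.norm(d[0]-d[1]);print((o+k*d.mean(0)).round(4))
for v in (155,168,178,188): 
  for z in(.085,.09): print(v,onz('wrist',[[281,v]],z,T).round(4),end=' ')
print(onz('wrist',[[281,321]],.09,T),onz('wrist',[[281,321]],.1,T))
```

```text
[(140, np.int64(134)), (143, np.int64(134)), (146, np.int64(134)), (149, np.int64(132)), (152, np.int64(127)), (155, np.int64(73)), (158, np.int64(73)), (161, np.int64(73)), (164, np.int64(74)), (167, np.int64(74)), (170, np.int64(147)), (173, np.int64(190)), (176, np.int64(190)), (179, np.int64(191)), (182, np.int64(191)), (185, np.int64(193)), (188, np.int64(191)), (191, np.int64(186)), (194, np.int64(185)), (197, np.int64(185)), (200, np.int64(190)), (203, np.int64(190)), (206, np.int64(185)), (209, np.int64(186)), (212, np.int64(188)), (215, np.int64(190)), (218, np.int64(192)), (221, np.int64(192)), (224, np.int64(186)), (227, np.int64(188)), (230, np.int64(187)), (233, np.int64(185)), (236, np.int64(180)), (239, np.int64(180)), (242, np.int64(188)), (245, np.int64(156)), (248, np.int64(70)), (251, np.int64(71)), (254, np.int64(71)), (257, np.int64(70)), (260, np.int64(70)), (263, np.int64(70)), (266, np.int64(70)), (269, np.int64(69)), (272, np.int64(70)), (275, np.int64(70)), (278, np.int64(70)), (281, np.int64(70)), (284, np.int64(71)), (287, np.int64(71)), (290, np.int64(70)), (293, np.int64(71)), (296, np.int64(72)), (299, np.int64(72)), (302, np.int64(74)), (305, np.int64(74)), (308, np.int64(75)), (311, np.int64(74)), (314, np.int64(137)), (317, np.int64(189)), (320, np.int64(196)), (323, np.int64(215)), (326, np.int64(214)), (329, np.int64(214)), (332, np.int64(214)), (335, np.int64(214)), (338, np.int64(214))]
[0.5276 0.2782 0.0966]
[0.5231 0.28   0.1014]
155 [[0.4678 0.2981 0.085 ]] 155 [[0.4672 0.2982 0.09  ]] 168 [[0.4723 0.2965 0.085 ]] 168 [[0.4716 0.2968 0.09  ]] 178 [[0.4759 0.2954 0.085 ]] 178 [[0.475  0.2957 0.09  ]] 188 [[0.4796 0.2941 0.085 ]] 188 [[0.4785 0.2945 0.09  ]] [[0.53262588 0.27665192 0.09      ]] [[0.52536177 0.27904932 0.1       ]]
```

Call:
move_arm(deltas=[[[1.5,-0.5,-0.7,0],[1.5,-0.5,-0.7,0],[0,0,-0.7,0],[0,0,0,0]]])

```text
time: 15.97
position: [0.5272, 0.2796, 0.0262]
ee_rot: [[-0.95, 0.313, 0.005], [0.313, 0.95, 0.001], [-0.004, 0.002, -1.0]]
wrist_force: [1.2, -1.3, 11.1]
grip_width: 0.0606
grasp_force: 25.1
```

Call:
move_arm(deltas=[[[1,-0.3,-1,0],[0,0,-1,0],[0,0,0,0]]])

```text
time: 16.22
position: [0.5274, 0.2796, 0.0259]
ee_rot: [[-0.95, 0.313, 0.004], [0.313, 0.95, 0.001], [-0.003, 0.003, -1.0]]
wrist_force: [-3.3, -2.1, 22.0]
grip_width: 0.0608
grasp_force: 24.7
```

Call:
move_arm(deltas=[[[0,0,6,0],[0,0,6,0],[7,-2,0,0],[10,-3,0,0],[10,-3,0,0],[3,-1,0,0],[0,0,0,0],[0,0,-4,0],[0,0,-3,0],[0,0,-1,0],[0,0,0,0],[0,0,0,0]]])

```text
time: 17.22
position: [0.5552, 0.2701, 0.0266]
ee_rot: [[-0.95, 0.313, -0.0], [0.313, 0.95, -0.0], [0.0, -0.0, -1.0]]
wrist_force: [0.8, -0.6, -2.5]
grip_width: 0.0608
grasp_force: 23.5
```

Call:
move_arm(deltas=[[[0,0,-1,0],[0,0,-1,0],[0,0,0,0]]])

```text
time: 17.47
position: [0.5561, 0.2698, 0.026]
ee_rot: [[-0.95, 0.313, 0.001], [0.313, 0.95, -0.0], [-0.001, 0.0, -1.0]]
wrist_force: [-0.5, -3.2, 6.5]
grip_width: 0.0611
grasp_force: 24.1
```

Contact on the felt. I release, rise straight up and measure.

Call:
move_arm(deltas=[[[0,0,0,0],[0,0,0,0],[0,0,0,0],[0,0,0,0],[0,0,8,0],[0,0,20,0],[0,0,30,0],[0,0,40,0],[0,0,40,0],[0,0,40,0],[0,0,0,0],[0,0,0,0]]], hand=1)

```text
time: 18.47
position: [0.5574, 0.2709, 0.2066]
ee_rot: [[-0.95, 0.313, 0.007], [0.313, 0.95, 0.003], [-0.006, 0.005, -1.0]]
wrist_force: [-0.3, -0.1, -0.6]
grip_width: 0.0853
grasp_force: 0.0
```

Run:
```python
from rim import *
T=toolT();print(get_obs()['time'],T[:3,3])
w=snap('wrist','w10');m=cv2.inRange(cv2.cvtColor(w,cv2.COLOR_RGB2HSV),(0,0,50),(180,60,255))
z=np.zeros_like(m);z[100:290,215:350]=255
m&=z;c=max(cv2.findContours(cv2.morphologyEx(m,cv2.MORPH_OPEN,np.ones((3,3))),0,2)[0],key=cv2.contourArea)
h=cv2.convexHull(c);print(cv2.boundingRect(c));print(cv2.approxPolyDP(h,3,True)[:,0].tolist())
g=cv2.cvtColor(w,cv2.COLOR_RGB2GRAY)[:,276:288].mean(1).astype(int);print([(v,int(g[v])) for v in range(110,290,3)])
Q=onz('wrist',h[:,0].astype(float),.09,T)[:,:2]*1000;print(cv2.minAreaRect(Q.astype(np.float32)))
s=get_image('scene');p,cc=biggest(s,(0,0,60),(180,40,255),(370,110,80,110));print('scene',p,cv2.boundingRect(cc))
t=get_image('top');p,cc=biggest(t,(0,0,40),(180,60,255),(105,190,75,75));print('top',p,cv2.boundingRect(cc),onz('top',[p],.09))
```

```text
18.4667 [0.55741533 0.27089799 0.20656453]
(245, 112, 99, 90)
[[245, 123], [273, 112], [289, 112], [317, 123], [329, 134], [341, 157], [339, 193], [293, 201], [265, 201], [246, 183]]
[(110, 159), (113, 227), (116, 226), (119, 226), (122, 225), (125, 225), (128, 224), (131, 207), (134, 75), (137, 165), (140, 179), (143, 185), (146, 182), (149, 183), (152, 178), (155, 177), (158, 181), (161, 177), (164, 180), (167, 183), (170, 179), (173, 180), (176, 174), (179, 180), (182, 123), (185, 82), (188, 82), (191, 82), (194, 83), (197, 106), (200, 184), (203, 213), (206, 213), (209, 213), (212, 212), (215, 212), (218, 211), (221, 210), (224, 210), (227, 210), (230, 209), (233, 209), (236, 204), (239, 145), (242, 146), (245, 148), (248, 150), (251, 147), (254, 138), (257, 135), (260, 136), (263, 138), (266, 142), (269, 141), (272, 141), (275, 141), (278, 138), (281, 137), (284, 138), (287, 135)]
((528.5822143554688, 293.21319580078125), (93.15158081054688, 83.32876586914062), 71.6850814819336)
scene [404.19525666 172.51315789] (389, 151, 32, 44)
top [136.00766747 240.81517353] (115, 226, 38, 25) [[0.52098875 0.26214307 0.09      ]]
```

Run:
```python
from rim import *
T=toolT();w=cv2.imread('pics/w10.png');hsv=cv2.cvtColor(w,cv2.COLOR_BGR2HSV)
print([(u,hsv[168,u,1],hsv[168,u,2]) for u in range(236,330,4)])
m=cv2.inRange(hsv,(0,0,50),(180,35,235));z=np.zeros_like(m);z[125:215,225:335]=255;m&=z
c=max(cv2.findContours(cv2.morphologyEx(m,cv2.MORPH_OPEN,np.ones((3,3))),0,2)[0],key=cv2.contourArea);h=cv2.convexHull(c)
print(cv2.boundingRect(c),cv2.approxPolyDP(h,3,True)[:,0].tolist())
A=onz('wrist',[[281,136],[281,201.5],[246,168],[316,168]],.09,T);print(A.round(4),np.linalg.norm(A[0]-A[1]))
s=get_image('scene');hs=cv2.cvtColor(s,cv2.COLOR_RGB2HSV)
m=cv2.inRange(hs,(0,0,40),(180,45,255));z=np.zeros_like(m);z[130:215,380:430]=255;m&=z
c=max(cv2.findContours(m,0,2)[0],key=cv2.contourArea);print(cv2.boundingRect(c),cv2.approxPolyDP(cv2.convexHull(c),2,True)[:,0].tolist())
x,y,ww,hh=cv2.boundingRect(c);print('bottom',onz('scene',[[x+ww/2,y+hh]],.01))
# expected scene projection of rim (z .09) & base (z .01) octagon centred at the wrist estimate
c0=(A[0]+A[1])/2;C=get_calibration('scene');W=np.linalg.inv(C['world_from_camera'])
for z in(.09,.01):
    a=np.radians(71.6+22.5+45*np.arange(8));P=np.c_[c0[0]+.0336*np.cos(a),c0[1]+.0336*np.sin(a),0*a+z]@W[:3,:3].T+W[:3,3]
    q=P[:,:2]/P[:,2:];q*=1+C['k1']*(q**2).sum(1,keepdims=True);q=q*C['fx']+[C['cx'],C['cy']];print(z,q.min(0),q.max(0))
```

```text
[(236, np.uint8(64), np.uint8(231)), (240, np.uint8(64), np.uint8(231)), (244, np.uint8(63), np.uint8(233)), (248, np.uint8(4), np.uint8(181)), (252, np.uint8(38), np.uint8(101)), (256, np.uint8(9), np.uint8(146)), (260, np.uint8(5), np.uint8(188)), (264, np.uint8(5), np.uint8(188)), (268, np.uint8(5), np.uint8(187)), (272, np.uint8(5), np.uint8(186)), (276, np.uint8(7), np.uint8(187)), (280, np.uint8(7), np.uint8(187)), (284, np.uint8(7), np.uint8(187)), (288, np.uint8(7), np.uint8(187)), (292, np.uint8(7), np.uint8(185)), (296, np.uint8(5), np.uint8(186)), (300, np.uint8(6), np.uint8(184)), (304, np.uint8(42), np.uint8(85)), (308, np.uint8(10), np.uint8(129)), (312, np.uint8(52), np.uint8(232)), (316, np.uint8(54), np.uint8(238)), (320, np.uint8(55), np.uint8(238)), (324, np.uint8(53), np.uint8(239)), (328, np.uint8(54), np.uint8(239))]
(247, 135, 65, 66) [[291, 135], [311, 156], [310, 183], [292, 200], [266, 200], [247, 181], [247, 156], [268, 135]]
[[0.5008 0.2861 0.09  ]
 [0.5593 0.2668 0.09  ]
 [0.5182 0.2459 0.09  ]
 [0.5387 0.3081 0.09  ]] 0.06158472388084392
(389, 151, 32, 44) [[401, 151], [411, 152], [420, 158], [414, 191], [408, 194], [396, 193], [389, 188], [393, 155]]
bottom [[0.56350724 0.27841279 0.01      ]]
0.09 [391.06757191 150.64664886] [418.77493497 166.79305678]
0.01 [386.66737508 178.2925409 ] [413.05429162 194.99404164]
```

The cup stands mouth-up on the felt: the rim measured at z = 90 mm spans 61.6 mm, centre about (0.531, 0.277), 27 mm off the felt's centre, so wholly on it. Now the handle.

Call:
move_arm(deltas=[[[-2,-15,5,0],[-4,-30,10,0],[-5,-36,10,0],[-5,-36,8,0],[-5,-36,0,0],[-5,-36,0,0],[-5,-36,0,0],[-5,-36,0,0],[-5,-36,0,0],[-5,-36,0,0],[-5,-36,0,0],[-5,-36,0,0]]], hand=0.5)

```text
time: 19.67
position: [0.4978, -0.137, 0.2349]
ee_rot: [[-0.949, 0.314, -0.002], [0.314, 0.949, 0.0], [0.002, -0.0, -1.0]]
wrist_force: [0.9, -0.5, 0.8]
grip_width: 0.0427
grasp_force: 0.0
```

Call:
move_arm(deltas=[[[-5,-36,0,0],[-5,-36,0,0],[-5,-30,0,0],[-1,-15,0,0],[0,0,0,0],[0,0,0,0],[0,0,0,0]]])

```text
time: 20.25
position: [0.4833, -0.2506, 0.2352]
ee_rot: [[-0.95, 0.313, -0.001], [0.313, 0.95, 0.002], [0.001, 0.002, -1.0]]
wrist_force: [0.7, 0.9, -0.2]
grip_width: 0.0429
grasp_force: 0.0
```

Run:
```python
from rim import *
T=toolT();print(get_obs()['time'],T.round(4)[:3],get_obs()['grip_width'])
w=snap('wrist','w11');s=get_image('scene');t=get_image('top')
cv2.imwrite('pics/t11.png',t[:,:,::-1]);cv2.imwrite('pics/s11.png',s[:,:,::-1])
for n,im in(('wrist',w),('scene',s),('top',t)):
  hsv=cv2.cvtColor(im,cv2.COLOR_RGB2HSV)
  for nm,lo,hi in(('brass',(18,150,60),(30,255,255)),('turq',(80,120,40),(100,255,255))):
    m=cv2.inRange(hsv,lo,hi);c=sorted(cv2.findContours(m,0,2)[0],key=cv2.contourArea)[-2:]
    for k in c: print(n,nm,cv2.contourArea(k),cv2.boundingRect(k),cv2.approxPolyDP(k,3,True)[:,0].tolist()[:14])
# cup from top
hsv=cv2.cvtColor(t,cv2.COLOR_RGB2HSV);m=cv2.inRange(hsv,(0,0,30),(180,45,255));z=np.zeros_like(m);z[190:262,105:180]=255;m&=z
for k in sorted(cv2.findContours(m,0,2)[0],key=cv2.contourArea)[-3:]:
    print('topcup',cv2.contourArea(k),cv2.boundingRect(k),cv2.approxPolyDP(cv2.convexHull(k),2,True)[:,0].tolist())
```

```text
20.25 [[-9.497e-01  3.131e-01 -9.000e-04  4.833e-01]
 [ 3.131e-01  9.497e-01  1.900e-03 -2.506e-01]
 [ 1.500e-03  1.500e-03 -1.000e+00  2.352e-01]] 0.042895260891386934
wrist brass 0.5 (284, 172, 2, 2) [[284, 172]]
wrist brass 4.5 (289, 176, 3, 8) [[290, 176], [289, 183]]
wrist turq 74.5 (183, 180, 12, 11) [[188, 180], [183, 186], [190, 190], [194, 185]]
wrist turq 394.5 (197, 156, 28, 27) [[206, 156], [199, 161], [197, 171], [207, 166], [212, 174], [205, 181], [215, 182], [223, 174], [223, 165], [217, 158]]
scene brass 0.0 (441, 59, 1, 1) [[441, 59]]
scene brass 365.5 (168, 152, 19, 47) [[171, 152], [168, 160], [173, 181], [169, 192], [180, 198], [186, 188], [177, 178]]
scene turq 40.5 (334, 59, 10, 23) [[342, 59], [342, 65], [337, 65], [341, 71], [334, 72], [340, 76], [337, 81]]
scene turq 275.0 (135, 147, 19, 44) [[136, 147], [141, 170], [138, 183], [147, 190], [153, 181], [144, 172]]
top brass 1.0 (302, 358, 3, 2) [[304, 358]]
top brass 124.0 (367, 244, 18, 17) [[369, 246], [370, 259], [383, 257], [384, 254], [375, 253], [375, 244]]
topcup 886.0 (113, 218, 40, 33) [[147, 224], [152, 234], [148, 244], [131, 250], [118, 246], [113, 236], [117, 224], [128, 218]]
```

Run:
```python
from rim import *
T=toolT();w=cv2.imread('pics/w11.png');hsv=cv2.cvtColor(w,cv2.COLOR_BGR2HSV)
for v in range(150,215,5): print(v,[tuple(int(x) for x in hsv[v,u]) for u in range(268,312,5)])
print('cup top',onz('top',[[128.7,234.7]],.09))
C=get_calibration('top');W=np.linalg.inv(C['world_from_camera'])
for c0 in([.5315,.277],[.5315,.281]):
  for z in(.09,.01):
    a=np.radians(71.6+22.5+45*np.arange(8));P=np.c_[c0[0]+.0336*np.cos(a),c0[1]+.0336*np.sin(a),0*a+z]@W[:3,:3].T+W[:3,3]
    q=P[:,:2]/P[:,2:];q*=1+C['k1']*(q**2).sum(1,keepdims=True);q=q*C['fx']+[C['cx'],C['cy']];print(c0,z,q.min(0),q.max(0))
```

```text
150 [(14, 134, 169), (14, 132, 170), (14, 131, 169), (15, 135, 166), (14, 133, 163), (14, 134, 162), (15, 135, 159), (14, 132, 160), (14, 130, 159)]
155 [(14, 133, 165), (14, 134, 162), (14, 134, 162), (14, 136, 161), (15, 134, 160), (14, 134, 158), (15, 132, 158), (14, 133, 159), (14, 134, 158)]
160 [(14, 131, 161), (14, 133, 161), (14, 133, 159), (14, 135, 157), (14, 136, 157), (14, 133, 155), (14, 134, 158), (15, 134, 164), (15, 135, 170)]
165 [(14, 131, 158), (15, 146, 131), (16, 156, 136), (16, 155, 140), (15, 132, 162), (15, 132, 170), (15, 133, 177), (15, 132, 180), (15, 134, 179)]
170 [(16, 149, 118), (17, 157, 180), (17, 155, 187), (18, 155, 197), (17, 156, 178), (15, 133, 176), (15, 132, 179), (15, 133, 177), (14, 132, 174)]
175 [(17, 158, 158), (17, 156, 167), (17, 155, 171), (17, 155, 192), (17, 154, 204), (16, 152, 163), (15, 132, 170), (14, 130, 167), (14, 132, 166)]
180 [(17, 157, 159), (16, 156, 137), (17, 153, 100), (17, 156, 131), (17, 154, 202), (16, 156, 170), (14, 129, 170), (15, 131, 173), (15, 132, 181)]
185 [(16, 157, 151), (17, 154, 134), (16, 150, 102), (17,
[... 488 characters left out ...]
, (15, 134, 170), (14, 131, 171), (15, 133, 169)]
205 [(15, 133, 178), (14, 130, 176), (15, 132, 168), (14, 131, 170), (14, 131, 168), (14, 130, 172), (14, 133, 171), (14, 131, 170), (14, 134, 168)]
210 [(14, 132, 170), (14, 132, 168), (15, 134, 167), (15, 133, 171), (14, 134, 168), (15, 133, 165), (14, 134, 162), (15, 133, 163), (15, 133, 165)]
cup top [[0.53406586 0.27748261 0.09      ]]
[0.5315, 0.277] 0.09 [112.97427466 219.96357285] [144.89532558 251.95075252]
[0.5315, 0.277] 0.01 [123.44694222 221.7594198 ] [153.25090193 251.61685484]
[0.5315, 0.281] 0.09 [111.0714183  219.99975923] [142.98899859 251.98624575]
[0.5315, 0.281] 0.01 [121.66977418 221.79322838] [151.47110437 251.65019052]
```

Run:
```python
from rim import *
T=toolT();w=cv2.imread('pics/w11.png');hsv=cv2.cvtColor(w,cv2.COLOR_BGR2HSV)
m=((hsv[...,0]>=16)&(hsv[...,1]>=141)&(hsv[...,0]<25)).astype(np.uint8)*255
z=np.zeros_like(m);z[155:212,260:305]=255;m&=z
for v in range(160,208,2):
    r=np.flatnonzero(m[v]);b=np.flatnonzero((hsv[v,260:300,2]>198)&(hsv[v,260:300,0]>=16))+260
    print(v,(r.min(),r.max()) if len(r) else None,(b.min(),b.max()) if len(b) else None)
p=[[281.5,199]]
print('top@.12',onz('wrist',p,.12,T));o,d=ray('wrist',p,T)
for q in([386.3,253],):
    o2,d2=ray('top',[q]);print(tri([(o,d[0]),(o2,d2[0])]))
o3,d3=ray('scene',[[171,153.5]]);print(tri([(o,d[0]),(o3,d3[0])]))
c=[[281.5,177.5]];print('knob',onz('wrist',c,.018,T));
```

```text
160 None None
162 None None
164 (np.int64(277), np.int64(279)) None
166 (np.int64(272), np.int64(287)) None
168 (np.int64(271), np.int64(289)) None
170 (np.int64(268), np.int64(291)) (np.int64(284), np.int64(285))
172 (np.int64(267), np.int64(292)) (np.int64(285), np.int64(288))
174 (np.int64(267), np.int64(293)) (np.int64(284), np.int64(290))
176 (np.int64(265), np.int64(294)) (np.int64(286), np.int64(291))
178 (np.int64(266), np.int64(294)) (np.int64(287), np.int64(291))
180 (np.int64(265), np.int64(294)) (np.int64(288), np.int64(291))
182 (np.int64(265), np.int64(293)) (np.int64(288), np.int64(291))
184 (np.int64(266), np.int64(293)) (np.int64(288), np.int64(290))
186 (np.int64(268), np.int64(292)) None
188 (np.int64(269), np.int64(290)) None
190 (np.int64(271), np.int64(289)) None
192 (np.int64(274), np.int64(284)) None
194 (np.int64(275), np.int64(284)) (np.int64(278), np.int64(281))
196 (np.int64(274), np.int64(284)) (np.int64(276), np.int64(283))
198 (np.int64(273), np.int64(284)) (np.int64(275), np.int64(283))
200 (np.int64(274), np.int64(284)) (np.int64(276), np.int64(283))
202 (np.int64(275), np.int64(283)) (np.int64(278), np.int64(281))
204 None None
206 None None
top@.12 [[ 0.48763394 -0.2522601   0.12      ]]
(array([ 0.48532915, -0.25212301,  0.1306351 ]), [np.float64(0.0008363055037407031), np.float64(0.0008363055037407957)])
(array([ 0.48702404, -0.25086791,  0.12165549]), [np.float64(0.0012597544304425066), np.float64(0.0012597544304425463)])
knob [[ 0.4861497  -0.25175495  0.018     ]]
```

Call:
move_arm(deltas=[[[3.5,-3.5,0,0],[0,0,-25,0],[0,0,-30,0],[0,0,-30,0],[0,0,-30,0],[0,0,-20,0],[0,0,-13,0],[0,0,0,0],[0,0,0,0],[0,0,0,0]]], hand=0.4)

```text
time: 21.23
position: [0.4883, -0.2556, 0.0887]
ee_rot: [[-0.95, 0.313, 0.002], [0.313, 0.95, -0.001], [-0.002, -0.0, -1.0]]
wrist_force: [1.0, 0.4, 0.0]
grip_width: 0.0338
grasp_force: 0.0
```

Call:
move_arm(deltas=[[[0,0,0,0],[0,0,0,0],[0,0,0,0],[0,0,0,0],[0,0,0,0],[0,0,0,0],[0,0,0,0],[0,0,0,0]]], hand=0, newtons=40)

```text
time: 21.9
position: [0.488, -0.2559, 0.0888]
ee_rot: [[-0.95, 0.314, 0.002], [0.314, 0.95, -0.001], [-0.003, -0.0, -1.0]]
wrist_force: [0.7, 0.1, 6.6]
grip_width: 0.007
grasp_force: 37.0
```

Run:
```python
from rim import *
T=toolT();s=get_image('scene');w=snap('wrist','w12');t=get_image('top')
hsv=cv2.cvtColor(s,cv2.COLOR_RGB2HSV);m=cv2.inRange(hsv,(18,150,40),(30,255,255))
k=max(cv2.findContours(m,0,2)[0],key=cv2.contourArea);print('scene',cv2.boundingRect(k),cv2.approxPolyDP(k,2,True)[:,0].tolist())
C=get_calibration('scene');W=np.linalg.inv(C['world_from_camera'])
def pr(P):
    p=W[:3,:3]@P+W[:3,3];q=p[:2]/p[2];q=q*(1+C['k1']*(q@q));return (q*C['fx']+[C['cx'],C['cy']]).round(1)
for z in(0,.019): print('tcp',z,pr(T[:3,3]+[0,0,z]))
for P in([.487,-.254,.12],[.487,-.254,.018],[.487,-.254,0.]):print(P,pr(np.array(P)))
hw=cv2.cvtColor(w,cv2.COLOR_RGB2HSV)
m=((hw[...,0]>=16)&(hw[...,1]>=141)&(hw[...,0]<25)).astype(np.uint8)*255;z=np.zeros_like(m);z[120:370,230:330]=255;m&=z
for k in sorted(cv2.findContours(m,0,2)[0],key=cv2.contourArea)[-3:]: print('wrist',cv2.contourArea(k),cv2.boundingRect(k),cv2.approxPolyDP(k,3,True)[:,0].tolist())
```

```text
scene (167, 155, 20, 44) [[167, 155], [173, 179], [169, 192], [173, 197], [180, 198], [186, 188], [177, 179], [173, 157], [169, 158]]
tcp 0 [170.7 166.1]
tcp 0.019 [169.2 159.1]
[0.487, -0.254, 0.12] [169.2 154.3]
[0.487, -0.254, 0.018] [176.7 190.4]
[0.487, -0.254, 0.0] [178.  196.3]
wrist 2235.0 (260, 182, 47, 87) [[289, 182], [273, 184], [260, 199], [263, 216], [275, 227], [272, 240], [274, 265], [278, 268], [289, 264], [290, 227], [300, 220], [306, 207], [304, 194]]
```

Run:
```python
from rim import *
T=toolT();w=cv2.imread('pics/w12.png');h=cv2.cvtColor(w,cv2.COLOR_BGR2HSV)
Ti=np.linalg.inv(T)
for uv,z in(([281.5,266],.12),([281.5,255],.12),([283,204],.018)):
    P=onz('wrist',[uv],z,T)[0];print(uv,P.round(4),'in tool',(Ti@np.r_[P,1])[:3].round(4))
for v in range(236,290,6): print(v,[tuple(int(x) for x in h[v,u]) for u in range(262,304,4)])
```

```text
[281.5, 266] [ 0.4878 -0.2565  0.12  ] in tool [-0.0001 -0.0007 -0.0312]
[281.5, 255] [ 0.482  -0.2546  0.12  ] in tool [ 0.006  -0.0007 -0.0312]
[283, 204] [ 0.485  -0.2544  0.018 ] in tool [0.0035 0.0005 0.0708]
236 [(15, 130, 194), (15, 129, 193), (15, 128, 195), (16, 156, 98), (16, 153, 100), (17, 153, 108), (16, 154, 119), (16, 154, 131), (15, 132, 182), (15, 132, 178), (15, 132, 176)]
242 [(15, 132, 186), (15, 130, 186), (14, 132, 181), (16, 154, 98), (16, 156, 100), (16, 154, 106), (16, 154, 119), (17, 155, 128), (14, 133, 173), (15, 130, 176), (15, 133, 175)]
248 [(13, 64, 107), (11, 33, 86), (14, 33, 86), (15, 137, 56), (17, 155, 127), (17, 158, 152), (16, 155, 138), (12, 89, 43), (15, 35, 87), (11, 32, 89), (14, 117, 152)]
254 [(13, 34, 89), (16, 32, 89), (11, 34, 82), (16, 142, 79), (18, 151, 220), (19, 144, 225), (18, 150, 218), (13, 102, 40), (8, 31, 91), (11, 32, 89), (14, 89, 118)]
260 [(16, 32, 87), (11, 32, 87), (14, 44, 76), (17, 144, 99), (20, 142, 230), (19, 143, 229), (19, 145, 229), (12, 106, 36), (8, 31, 91), (9, 29, 89), (10, 35, 87)]
266 [(10, 35, 88), (15, 30, 85), (13, 49, 63), (14, 145, 74), (19, 149, 222), (19, 146, 229), (18, 149, 215), (14, 109, 35), (11, 33, 85), (11, 32, 88), (12, 29, 87)]
272 [(11, 32, 88), (10, 26, 87), (11, 65, 55), (14, 128, 64), (15, 131, 181), (15, 130, 179), (15, 131, 177), (11, 99, 36), (12, 31, 81), (15, 29, 88), (12, 29, 87)]
278 [(10, 27, 84), (15, 31, 83), (10, 73, 42), (13, 115, 62), (14, 131, 177), (14, 130, 180), (14, 130, 178), (12, 100, 33), (11, 31, 66), (13, 28, 82), (10, 27, 85)]
284 [(7, 40, 57), (8, 10, 207), (4, 23, 87), (13, 118, 65), (14, 130, 183), (14, 128, 183), (15, 130, 182), (7, 46, 50), (8, 12, 173), (11, 13, 155), (13, 83, 37)]
```

Call:
move_arm(deltas=[[[0,0,3,0],[0,0,5,0],[0,0,8,0],[0,0,8,0],[0,0,0,0],[0,0,0,0]]])

```text
time: 22.55
position: [0.4876, -0.2557, 0.1124]
ee_rot: [[-0.95, 0.313, 0.001], [0.313, 0.95, -0.001], [-0.002, -0.0, -1.0]]
wrist_force: [-0.9, -0.3, -2.2]
grip_width: 0.0065
grasp_force: 35.1
```

Run:
```python
from rim import *
T=toolT();s=get_image('scene');o=get_obs();print(o['wrist_force'],o['grip_width'],o['torque'])
hsv=cv2.cvtColor(s,cv2.COLOR_RGB2HSV);m=cv2.inRange(hsv,(18,150,40),(30,255,255))
k=max(cv2.findContours(m,0,2)[0],key=cv2.contourArea);print('scene',cv2.boundingRect(k),cv2.approxPolyDP(k,2,True)[:,0].tolist())
```

```text
[-0.45199484  0.96020283 -1.54671642] 0.006659179442349685 [ 0.01595773 -0.03493727 -0.02318139]
scene (165, 146, 19, 46) [[166, 146], [171, 172], [167, 185], [177, 191], [183, 186], [183, 179], [175, 171], [171, 148], [167, 149]]
```

Call:
move_arm(deltas=[[[0,0,15,0],[0,0,28,0],[0,5,30,0],[1,12,25,0],[2,22,10,0],[3,30,0,0],[3,32,0,0],[3,32,0,0],[3,32,0,0],[3,32,0,0],[3,32,0,0],[3,32,0,0]]])

```text
time: 23.6
position: [0.5106, 0.0072, 0.2193]
ee_rot: [[-0.95, 0.314, -0.001], [0.314, 0.95, 0.0], [0.001, -0.0, -1.0]]
wrist_force: [0.6, -0.0, -1.2]
grip_width: 0.0065
grasp_force: 35.1
```

Call:
move_arm(deltas=[[[3,32,0,0],[3,32,0,0],[3,32,0,0],[3,32,0,0],[3,32,0,0],[3,32,0,0],[3,32,0,0],[2.4,25,0,0],[0,15,0,0],[0,6,0,0],[0,0,0,0],[0,0,0,0]]])

```text
time: 24.6
position: [0.5342, 0.2745, 0.2193]
ee_rot: [[-0.95, 0.313, -0.001], [0.313, 0.95, -0.002], [0.0, -0.002, -1.0]]
wrist_force: [0.3, -0.3, -1.6]
grip_width: 0.0068
grasp_force: 35.2
```

```bash
cat > chk.py <<'E'
from rim import *
T=toolT();s=get_image('scene');t=get_image('top');w=snap('wrist','w13');cv2.imwrite('pics/s13.png',s[:,:,::-1]);cv2.imwrite('pics/t13.png',t[:,:,::-1])
o=get_obs();print(o['time'],T[:3,3].round(4),o['wrist_force'],o['grip_width'])
for n,im,win in(('scene',s,(370,40,80,160)),('top',t,(90,170,110,110))):
    hsv=cv2.cvtColor(im,cv2.COLOR_RGB2HSV);m=cv2.inRange(hsv,(18,150,30),(30,255,255));x,y,a,b=win;z=np.zeros_like(m);z[y:y+b,x:x+a]=255;m&=z
    cs=cv2.findContours(m,0,2)[0]
    if cs: k=max(cs,key=cv2.contourArea);print(n,cv2.contourArea(k),cv2.boundingRect(k),cv2.approxPolyDP(k,2,True)[:,0].tolist())
hw=cv2.cvtColor(w,cv2.COLOR_RGB2HSV)
m=((hw[...,0]>=16)&(hw[...,1]>=141)&(hw[...,0]<25)).astype(np.uint8)*255;z=np.zeros_like(m);z[60:370,230:335]=255;m&=z
for k in sorted(cv2.findContours(m,0,2)[0],key=cv2.contourArea)[-2:]: print('wrist',cv2.contourArea(k),cv2.boundingRect(k),cv2.approxPolyDP(k,3,True)[:,0].tolist())
E
python3 chk.py
```

```text
24.75 [0.5342 0.2745 0.2193] [-0.78410194  0.59289288 -2.04998339] 0.006477006167165265
scene 422.0 (401, 92, 19, 54) [[416, 92], [409, 124], [401, 133], [401, 140], [405, 145], [414, 144], [418, 138], [414, 126], [419, 99]]
top 78.5 (115, 225, 17, 16) [[119, 225], [115, 229], [129, 234], [128, 240], [131, 236], [129, 228], [126, 225]]
wrist 320.5 (275, 229, 16, 40) [[288, 229], [282, 229], [288, 236], [283, 236], [286, 240], [275, 250], [276, 267], [288, 266]]
wrist 898.0 (261, 188, 44, 40) [[271, 192], [261, 204], [264, 218], [273, 225], [271, 210], [284, 205], [291, 215], [286, 227], [294, 224], [303, 210], [300, 194], [284, 188]]
```

Run:
```python
from rim import *
T=toolT()
o,d=ray('wrist',[[282.5,207]],T);o2,d2=ray('scene',[[409.8,137]])
print(onz('wrist',[[282.5,207]],.149,T),tri([(o,d[0]),(o2,d2[0])]))
print(onz('wrist',[[282,258]],.2507,T), onz('scene',[[409.8,137],[417.5,94]],.149))
print(onz('scene',[[417.5,94]],.2507))
```

```text
[[0.53377839 0.2744231  0.149     ]] (array([0.53413461, 0.2757199 , 0.14959929]), [np.float64(0.001348346656162391), np.float64(0.001348346656162396)])
[[0.53042094 0.2750435  0.2507    ]] [[0.53364906 0.27739716 0.149     ]
 [0.33043994 0.36573454 0.149     ]]
[[0.53133603 0.27895234 0.2507    ]]
```

Call:
move_arm(deltas=[[[-1,1.5,0,0],[0,0,-15,0],[0,0,-15,0],[0,0,-12,0],[0,0,-12,0],[0,0,-12,0],[0,0,-12,0],[0,0,-12,0],[0,0,-10,0],[0,0,-6,0],[0,0,-2,0],[0,0,0,0]]])

```text
time: 25.75
position: [0.5334, 0.2769, 0.1113]
ee_rot: [[-0.949, 0.314, -0.001], [0.314, 0.949, -0.0], [0.0, -0.0, -1.0]]
wrist_force: [-0.1, 0.2, -1.8]
grip_width: 0.0061
grasp_force: 35.2
```

Call:
move_arm(deltas=[[[0,0,-2,0],[0,0,-1,0],[0,0,-1,0],[0,0,0,0],[0,0,0,0]]])

```text
time: 26.17
position: [0.5336, 0.2773, 0.1079]
ee_rot: [[-0.95, 0.313, 0.0], [0.313, 0.95, 0.0], [-0.0, 0.0, -1.0]]
wrist_force: [-0.1, 0.5, -1.7]
grip_width: 0.0064
grasp_force: 35.2
```

Call:
move_arm(deltas=[[[0,0,-1,0],[0,0,-1,0],[0,0,-1,0],[0,0,0,0],[0,0,0,0]]])

```text
time: 26.58
position: [0.5335, 0.2771, 0.1045]
ee_rot: [[-0.95, 0.313, -0.0], [0.313, 0.95, -0.0], [0.0, -0.0, -1.0]]
wrist_force: [-0.2, -0.1, -1.5]
grip_width: 0.0061
grasp_force: 35.2
```

Call:
move_arm(deltas=[[[0,0,-0.7,0],[0,0,-0.7,0],[0,0,0,0],[0,0,0,0]]])

```text
time: 26.92
position: [0.5335, 0.2771, 0.1032]
ee_rot: [[-0.95, 0.313, -0.0], [0.313, 0.95, 0.0], [0.0, 0.0, -1.0]]
wrist_force: [-0.2, 0.1, -1.9]
grip_width: 0.0066
grasp_force: 35.2
```

Call:
move_arm(deltas=[[[0,0,-0.7,0],[0,0,-0.7,0],[0,0,0,0],[0,0,0,0]]])

```text
time: 27.25
position: [0.5343, 0.2775, 0.1029]
ee_rot: [[-0.95, 0.313, 0.002], [0.313, 0.95, 0.001], [-0.002, 0.001, -1.0]]
wrist_force: [-0.4, -0.5, 4.9]
grip_width: 0.0069
grasp_force: 37.5
```

Call:
move_arm(deltas=[[[0,0,0.5,0],[0,0,0,0],[0,0,0,0],[0,0,0,0],[0,0,0,0],[0,0,5,0],[0,0,10,0],[0,0,20,0],[0,0,30,0],[0,0,30,0],[0,0,0,0],[0,0,0,0]]], hand=0.4)

```text
time: 28.25
position: [0.535, 0.2778, 0.2006]
ee_rot: [[-0.95, 0.313, 0.006], [0.313, 0.95, 0.002], [-0.005, 0.004, -1.0]]
wrist_force: [1.0, -0.2, 0.2]
grip_width: 0.034
grasp_force: 0.0
```

Call:
move_arm(deltas=[[[0,0,20,0],[-10,-20,10,0],[-10,-35,0,0],[-10,-35,0,0],[-10,-35,0,0],[-10,-35,0,0],[0,-20,0,0],[0,0,0,0],[0,0,0,0]]])

```text
time: 29.0
position: [0.4829, 0.0965, 0.2268]
ee_rot: [[-0.949, 0.316, -0.001], [0.316, 0.949, 0.001], [0.001, 0.0, -1.0]]
wrist_force: [0.2, 0.6, 0.2]
grip_width: 0.0343
grasp_force: 0.0
```

```bash
sed -i 's/w13/w14/;s/s13/s14/;s/t13/t14/;s/(90,170,110,110)/(90,170,110,110)/;s/(370,40,80,160)/(370,90,80,110)/' chk.py; python3 chk.py
python3 - <<'E'
from rim import *
def pr(n,P):
    C=get_calibration(n);W=np.linalg.inv(C['world_from_camera'])
    p=W[:3,:3]@np.array(P)+W[:3,3];q=p[:2]/p[2];q=q*(1+C['k1']*(q@q));return (q*C['fx']+[C['cx'],C['cy']]).round(1)
for n in('scene','top'): print(n,'expected rod top',pr(n,[.5335,.277,.134]),'rim ctr',pr(n,[.5325,.277,.09]))
a=cv2.imread('pics/t11.png').astype(int);b=cv2.imread('pics/t14.png').astype(int)
s=cv2.imread('pics/s14.png')
hsv=cv2.cvtColor(s,cv2.COLOR_BGR2HSV);m=cv2.inRange(hsv,(0,0,40),(180,45,255));z=np.zeros_like(m);z[130:215,380:430]=255;m&=z
print('cup scene',cv2.boundingRect(max(cv2.findContours(m,0,2)[0],key=cv2.contourArea)))
t0=cv2.imread('pics/t0.png').astype(int)
d=(np.abs(b-t0).max(2)>40).astype(np.uint8)
for k in cv2.findContours(d,0,2)[0]:
    if cv2.contourArea(k)>25: print('changed',cv2.boundingRect(k))
E
```

```text
29.15 [0.4829 0.0965 0.2268] [ 0.68386101 -0.07768297 -0.29122312] 0.033875791695640124
scene 100.0 (403, 140, 10, 26) [[409, 140], [403, 164], [408, 165], [412, 142]]
top 34.5 (129, 228, 13, 5) [[129, 232], [141, 231], [134, 228]]
scene expected rod top [408.6 142.8] rim ctr [405.5 159.1]
top expected rod top [123.2 234.5] rim ctr [128.9 235.4]
cup scene (389, 151, 32, 44)
changed (199, 236, 14, 52)
changed (201, 225, 39, 195)
changed (101, 219, 96, 201)
changed (237, 197, 31, 32)
```

```bash
python3 -c "
from cell import *
print(sign_off())"
```

```text
the job is handed in; nothing more can be done
None
```

The cup stands mouth-up and wholly on the felt, with the brass handle set knob-first inside it. The bystanders I could see are where they were, and I handed the job in at about 29 s.

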